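# Pack the small pressure gauge and shut its case

## Task

Pack away the smaller of the two pressure gauges: set it down gently, dial up, inside the open aluminium case (lower it in, do not drop it). Then close the case's hinged lid fully and let go; leave the larger gauge where it lies.

Things in the scene. Friction and masses are not known exactly. Their poses are not given: they have to be found in the camera images.
- gauge: The smaller pressure gauge: black round housing, diameter 50 mm, 28 mm tall, lying on its back on the table, yellow dial up, about 0.15 kg. Origin: centre of its underside; z up through the dial. A brass stem (14 mm thick) sticks out along its +x at 13 mm height and ends 51 mm from the origin. It can be gripped across its y axis.
- big_gauge: The larger pressure gauge, to be left alone: same look and pose, housing 80 mm in diameter, 34 mm tall, brass stem along its +x ending 74 mm from the origin. Origin: centre of its underside.
- case: Open aluminium case, fixed. Box 260 mm (its x) by 180 mm (its y), 60 mm high without lid, walls 6 mm, rigid grey floor 10 mm above the table, 248 x 168 mm inside. Origin: centre of its underside, on the table; z up. The lid's hinge line runs along its x at y = +90 mm, z = 60 mm; at the start the lid stands open there, leaning slightly outwards (to +y).
- lid (a joint): Lid angle, rad: 0 shut, 1.57 upright, 1.95 stop. A tray 260 x 180 mm, 26 mm deep. Free edge 180 mm from the hinge: on top when open, at the case's -y side when shut. Open, its depth lies on the outer (+y) side of the hinge; shut, its top is 86 mm above the table. Stiff hinge: stays at any angle, moves with 2 to 5 N at the free edge. No latch: push it over from outside, then down.

How it is judged:
By the outcome, as a careful person would: the job done as asked, in the order asked, and still so for the second after the job is handed in, with the robot touching nothing.
It also fails if it takes over 48 s, if anything falls off the work surface, if the arm or the gripper's body presses on something with over 40 N, if the wrist force passes 120 N, or if a joint passes its speed limit or range.

## Robot

A 6-joint arm with a two-finger parallel gripper is mounted at the origin on the work surface. World frame = base frame: x ahead of the robot, y to its left, z up, the work surface at z = 0. Lengths are in m, angles in rad, forces in N, time in s.
With the tool pointing down it reaches from about 0.35 to 0.975 m from the base axis. Payload 4.9 kg.
Tool frame: the origin (TCP) lies midway between the tips of the shut fingers; the grasp point (between the pads) lies robot.pinch_z behind it (robot.pinch_z is the distance from the TCP to the grasp point, in m); z points along the fingers, y is the line along which they close (so a half turn about z gives the same grasp; the last joint's range is limited). The gripper opens to 85 mm and grips with 20 to 120 N. Pads are 22 mm wide; open, the fingers measure 114 mm over their backs; the gripper's body (76 mm by 85 mm) begins 54 mm behind the grasp point. The pads swing forward as they close: fully open they stand 13 mm farther back than shut.
Start: joints at [-0.119, 0.053, 1.613, -0, 1.476, -0.119], TCP at [0.625, 0, 0.196] pointing down, gripper open.
Joint ranges: [-3.01, 3.01], [-1.01, 2.22], [0.06, 2.58], [-1.02, 4.17], [0.09, 2.62], [-3.14, 3.14]. Speed limits (rad/s): [2.57, 2.57, 3.14, 3.14, 3.14, 3.14].

## Interface

Orientations are given as a rotation vector (axis times angle).
In Python, from cell import robot, read_camera, get_calibration gives the robot as it stands.
- The arm moves only by the shell command python3 -m inch 'ROWS' [FORCE]. ROWS is text: rows parted by semicolons, each of 7 numbers parted by spaces: the shift along the tool's x, y, z in m, then the turn, a rotation vector about the tool's x, y, z in rad, then the opening, from 0 (shut) to 1 (fully open). In form: x y z rx ry rz claw; .... A call has exactly 8 rows; each row shifts and turns the commanded pose from where the row before left it, along the tool's axes as they then stand; what a row does not reach is not made up. A row lasts 1/10 s, in which the tool goes at most 50 mm and 8.59 degrees, less where a joint would pass 70% of its speed; a pose out of reach is approached as far as the arm can. A call with a gripper value outside its range is refused whole. The fingers move at their own pace and stop on an object; FORCE is the grip in N (left out, the last holds). Time passes only in rows, so rows that do not move let the fingers close, or fill a call up. It gives the time, the measured TCP pose, the force, the opening and the grip force at its end, in the units of the state.
- robot.state(): the state, without advancing time (a new reading comes with each control period).
- read_camera(name): name is "scene" or "side" or "wrist"; returns the picture (480x640x3 uint8, red, green, blue); there is no depth.
- get_calibration(name): a dict with "fovy" (degrees; the focal length in pixels is half the picture's height over the tangent of half this angle, whatever the lens; pixels are square), "cx", "cy" (the principal point, pixels), "rvec" (rotation vector, rad) and "tvec" (3), from world to camera coordinates, as OpenCV has them. Camera axes: x right, y down, z forward; pixel columns grow to the right and rows downward; lengths in m; the calibration is good to about 2 mm. The wrist camera is an equidistant fisheye: a pixel r from the principal point sees the ray r / f radians off the axis. A picture is of the moment at which its call begins: read the wrist's pose just before it. get_calibration takes no time and is no camera call; for the wrist camera it gives the pose at the moment of the call.
- robot.hand_in(): hands the job in; it is judged then, once.
The state is a dict: "clock": time; "joint_positions": joint angles; "joint_vel": joint speeds; "joint_torque": joint torques, N m; "eef_pos": TCP position; "eef_rot": TCP orientation; "ft_force": force on the tool from outside, world axes, zero at the start; "wrist_torque": the same for the moment, N m; "grip_width": opening from 0.0 (shut) to 1.0 (fully open); "finger_force": force on a finger pad.
Only numpy, scipy, OpenCV 4.12 (cv2) and the standard library are available. Lean on these libraries where they do the work, as an engineer would, in place of code of your own. Each camera call takes 0.05 s, during which the arm holds its last target. There are 200 camera calls.

## Working session

There is one attempt and no reset: what is moved stays moved. The work goes in short steps, Python scripts to look and compute and a shell command to move; the robot and the scene stay as the last step left them, time stands still between calls to the robot, and variables do not carry over. Pictures are saved under pics/ and viewed, at most 10 in all, crops included, and the job is handed in when it is done.

```bash
ls; mkdir -p pics
python3 - <<'E'
from cell import robot, read_camera, get_calibration
import cv2,numpy as np
print(robot.pinch_z); s=robot.state(); print(s)
a=read_camera("scene");b=read_camera("side")
cv2.imwrite("pics/a.png",a[:,:,::-1]);cv2.imwrite("pics/b.png",b[:,:,::-1])
for n in("scene","side","wrist"):print(n,get_calibration(n))
E
```

```text
pics
0.0187
{'clock': 0.0, 'joint_positions': array([-1.19026210e-01,  5.33756736e-02,  1.61428415e+00,  3.27025017e-05,
        1.47600366e+00, -1.18990873e-01]), 'joint_vel': array([-0.00018938,  0.00026983,  0.00062408, -0.00240231, -0.00175675,
       -0.00097256]), 'joint_torque': array([ 2.70554956e-04, -3.93670499e+01, -3.70175600e+01, -1.62778279e-04,
        6.93513779e-03, -6.06393527e-06]), 'eef_pos': array([6.24309484e-01, 7.69229551e-05, 1.95157313e-01]), 'eef_rot': array([-2.22031848e+00, -2.22023308e+00,  1.96952936e-03]), 'ft_force': array([ 0.4012884 ,  0.69410801, -1.52889833]), 'wrist_torque': array([ 0.06419228, -0.03181012,  0.02396281]), 'finger_force': 0.0, 'grip_width': 0.998558468170184}
scene {'fovy': 46.85588561135783, 'cx': 320.06029239373794, 'cy': 238.01818944305919, 'rvec': array([ 2.13373377,  1.083154  , -0.46164781]), 'tvec': array([-0.24412413, -0.29878575,  1.45709045])}
side {'fovy': 43.64545416243233, 'cx': 324.14070858414925, 'cy': 227.46955356139662, 'rvec': array([ 0.02657656, -2.89432976,  1.14937017]), 'tvec': array([0.5043653 , 0.12406011, 1.04137959])}
wrist {'fovy': 65.70646984690485, 'cx': 307.93218718343434, 'cy': 242.75011839157136, 'rvec': array([-2.81689661e+00, -1.61086286e-03,  3.73056211e-03]), 'tvec': array([-0.62350143, -0.04284689,  0.37986313])}
```

View pics/a.png

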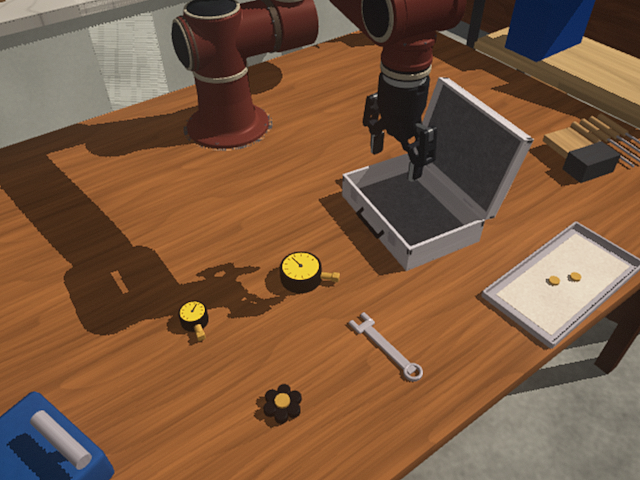

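View pics/b.png

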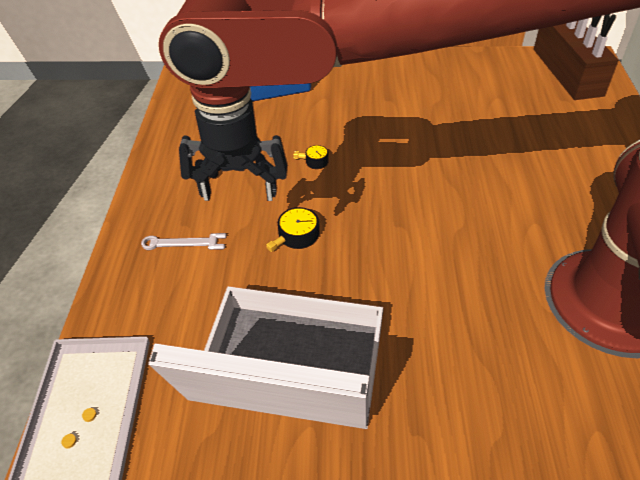

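```bash
cat > h.py <<'E'
import cv2,numpy as np
from cell import robot, read_camera, get_calibration
def cam(n):
    c=get_calibration(n);R=cv2.Rodrigues(c["rvec"])[0];return c,R,-R.T@c["tvec"],240/np.tan(np.radians(c["fovy"]/2))
def ray(C,u,v,fish=False):
    c,R,o,f=C;x=np.array([u-c["cx"],v-c["cy"]])/f
    if fish:
        r=np.hypot(*x);d=np.r_[x/r*np.sin(r),np.cos(r)] if r else np.array([0,0,1.])
    else:d=np.r_[x,1]
    return o,R.T@d
def plane(C,u,v,z,fish=False):
    o,d=ray(C,u,v,fish);return o+d*(z-o[2])/d[2]
def tri(C1,p1,C2,p2):
    o1,d1=ray(C1,*p1);o2,d2=ray(C2,*p2)
    t=np.linalg.lstsq(np.c_[d1,-d2],o2-o1,rcond=None)[0];a,b=o1+t[0]*d1,o2+t[1]*d2
    return (a+b)/2,np.linalg.norm(a-b)
def dials(im,lo=(22,180,180),hi=(32,255,255),amin=40):
    m=cv2.inRange(cv2.cvtColor(im,cv2.COLOR_RGB2HSV),np.array(lo),np.array(hi))
    m=cv2.morphologyEx(m,cv2.MORPH_CLOSE,np.ones((5,5)))
    n,l,s,c=cv2.connectedComponentsWithStats(m)
    return [(c[i].round(1),s[i]) for i in range(1,n) if s[i,4]>amin]
E
python3 - <<'E'
from h import *
np.set_printoptions(precision=4,suppress=True)
A,B=cam("scene"),cam("side")
for n,C,f in(("scene",A,"a"),("side",B,"b")):
    im=cv2.imread(f"pics/{f}.png")[:,:,::-1].copy()
    print(n,"dial")
    for c,s in dials(im):print(c,s,plane(C,*c,.028),plane(C,*c,.034))
    print("brass")
    for c,s in dials(im,(12,120,120),(21,255,255),25):
        if s[4]<400:print(c,s,plane(C,*c,.013))
print("stem tip",plane(A,201,338,.013),plane(B,294,156,.013))
print("rim -y", [plane(A,*p,.06) for p in((343,180),(408,252),(486,222))],[plane(B,*p,.06) for p in((230,289),(383,307))])
for p,q in(((441,80),(367,378)),((530,139),(153,347))):print("lid edge",tri(A,p,B,q))
E
```

```text
scene dial
[300.1 265.8] [282 253  37  27 769] [ 0.5522 -0.1471  0.028 ] [ 0.5569 -0.1501  0.034 ]
[191.9 310.9] [180 302  25  19 372] [ 0.5284 -0.3629  0.028 ] [ 0.5332 -0.3643  0.034 ]
brass
[498.7  32.9] [488  27  21  12 111] [0.0699 0.9758 0.013 ]
[609.8  47.7] [583  37  57  23  84] [0.3488 1.1717 0.013 ]
[549.8  62. ] [543  56  17  12  53] [0.2974 0.9426 0.013 ]
[622.9  63.1] [618  61  10   6  28] [0.4321 1.1125 0.013 ]
[544.7  82.7] [531  76  28  14  44] [0.368  0.8274 0.013 ]
[606.4  89.1] [595  85  24  11  42] [0.4936 0.9364 0.013 ]
[411.3 139.8] [408 137   7   7  31] [0.3526 0.3266 0.013 ]
[119.2 281.1] [111 271  17  23 153] [ 0.37   -0.4384  0.013 ]
[219.3 273.8] [214 271  11   6  44] [ 0.466  -0.2763  0.013 ]
[575.4 275.9] [570 272  11   9  64] [0.8724 0.2679 0.013 ]
[553.9 279.7] [549 276  11   8  67] [0.8542 0.227  0.013 ]
[281.9 399.6] [274 393  16  15 186] [ 0.7595 -0.3254  0.013 ]
side dial
[313.3 152.2] [294 145  33  14 255] [ 0.5368 -0.3619  0.028 ] [ 0.5363 -0.3546  0.034 ]
[297.6 221.4] [280 209  36  26 754] [ 0.5589 -0.1556  0.028 ] [ 0.5582 -0.1499  0.034 ]
brass
[394.1 140.2] [378 139  31   4 102] [ 0.3597 -0.4222  0.013 ]
[196.8 157. ] [192 150  13  16 100] [ 0.7914 -0.363   0.013 ]
[268.  157.5] [261 150  14  16  79] [ 0.6356 -0.3618  0.013 ]
[350.7 190.2] [347 187   8   7  41] [ 0.4568 -0.2593  0.013 ]
[ 88.6 414.4] [ 82 408  14  14 153] [0.8516 0.2338 0.013 ]
[ 12.6 459.9] [  5 431  19  49 105] [0.9402 0.304  0.013 ]
[ 68.3 440.6] [ 61 434  15  15 168] [0.8693 0.2745 0.013 ]
stem tip [ 0.579  -0.3737  0.013 ] [ 0.5794 -0.3671  0.013 ]
rim -y [array([0.425 , 0.0539, 0.06  ]), array([0.6678, 0.0195, 0.06  ]), array([0.6977, 0.1997, 0.06  ])] [array([0.6593, 0.032 , 0.06  ]), array([0.4069, 0.0654, 0.06  ])]
lid edge (array([0.4453, 0.2895, 0.2294]), np.float64(0.004834835985249205))
lid edge (array([0.701 , 0.2551, 0.2353]), np.float64(0.0050760688010300994))
```

Run:
```python
import cv2,numpy as np
a=cv2.imread("pics/a.png");b=cv2.imread("pics/b.png")
p=cv2.resize(a[60:280,330:550],(440,440),interpolation=2);q=cv2.resize(b[270:440,140:400],(0,0),fx=1.35,fy=1.35,interpolation=2)
o=np.zeros((440,440+q.shape[1],3),np.uint8);o[:,:440]=p;o[:q.shape[0],440:]=q
r=cv2.resize(a[295:345,170:220],(200,200));o[235:435,500:700]=r
cv2.imwrite("pics/c.png",o);print(o.shape)
```

```text
(440, 791, 3)
```

View pics/c.png

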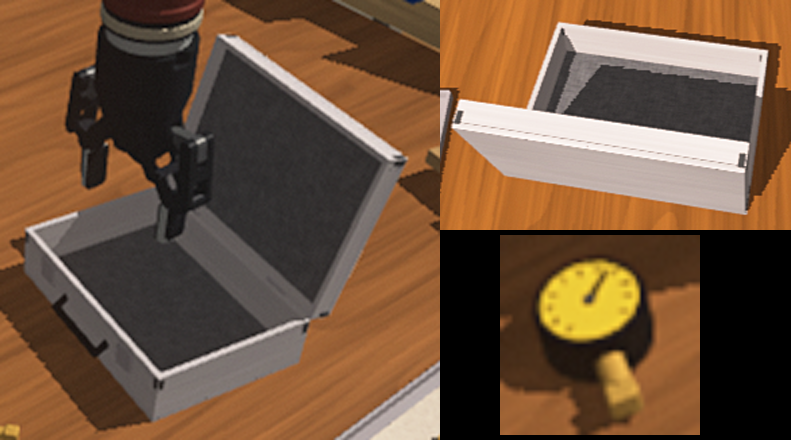

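The case lies near (0.547, 0.135) with yaw about -0.13, and the lid is at about 1.85 rad. The small gauge is near (0.529, -0.362), with its stem at yaw about -0.16. The stem length and lid radius both match the given sizes. I'll move above the gauge and look with the wrist camera.

```bash
python3 -m inch '-.045 -.012 0 0 0 0 1;-.045 -.012 0 0 0 0 1;-.045 -.012 0 0 0 0 1;-.045 -.012 0 0 0 0 1;-.045 -.012 0 0 0 0 1;-.045 -.012 0 0 0 0 1;-.045 -.012 0 0 0 0 1;-.045 -.012 0 0 0 0 1' 40
python3 -m inch '0 0 0 0 0 -.14 1;0 0 0 0 0 -.14 1;0 0 0 0 0 -.14 1;0 0 0 0 0 -.14 1;0 0 0 0 0 -.14 1;0 0 0 0 0 -.14 1;0 0 0 0 0 -.14 1;0 0 0 0 0 -.14 1'
python3 -m inch '0 0 0 0 0 -.14 1;0 0 0 0 0 -.15 1;0 0 0 0 0 0 1;0 0 0 0 0 0 1;0 0 0 0 0 0 1;0 0 0 0 0 0 1;0 0 0 0 0 0 1;0 0 0 0 0 0 1'
python3 - <<'E'
from h import *
C=cam("wrist");im=read_camera("wrist")
cv2.imwrite("pics/w1.png",im[:,:,::-1]);print(robot.state()["eef_pos"],cv2.Rodrigues(robot.state()["eef_rot"])[0].round(3))
np.savez("pics/w1.npz",**C[0])
for c,s in dials(im,amin=150):print(c,s,plane(C,*c,.028,True))
E
```

```text
clock: 0.9
eef_pos: [0.528, -0.3615, 0.1959]
eef_rot: [-2.221, -2.221, -0.0]
ft_force: [0.6, -0.4, -0.1]
grip_width: 1.001
finger_force: 0.0
clock: 1.7
eef_pos: [0.5286, -0.3597, 0.1956]
eef_rot: [-0.693, -3.063, -0.001]
ft_force: [-0.7, 0.1, 0.2]
grip_width: 1.0
finger_force: 0.0
clock: 2.5
eef_pos: [0.529, -0.36, 0.1964]
eef_rot: [-0.253, -3.131, -0.0]
ft_force: [-0.4, 0.6, 0.3]
grip_width: 1.0
finger_force: 0.0
[ 0.52898146 -0.36000877  0.19644273] [[-0.987  0.16   0.   ]
 [ 0.16   0.987 -0.   ]
 [-0.     0.    -1.   ]]
```

View pics/w1.png

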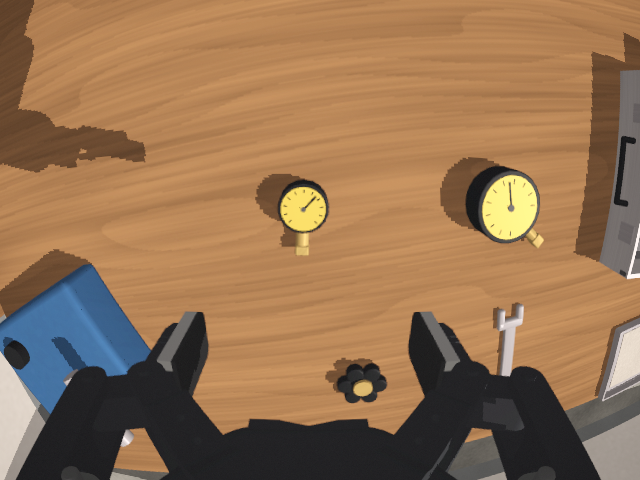

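The wrist view shows the small dial at (303, 209) and its stem tip at (302, 254). The finger pads are symmetric about column 308.

Run:
```python
from h import *
C=cam("wrist");im=cv2.imread("pics/w1.png")[:,:,::-1].copy()
for c,s in dials(im,(20,120,180),(34,255,255),150):print(c,s)
d=plane(C,303.3,209.3,.028,True);t=plane(C,302.3,254.5,.016,True)
v=(t-d)[:2];print(d,t,np.hypot(*v),np.arctan2(v[1],v[0]))
s=robot.state();R=cv2.Rodrigues(s["eef_rot"])[0];print("tool shift",R.T@(d-s["eef_pos"]))
```

```text
[495.8 205.2] [482 175  38  64 622]
[302.8 213.2] [ 281  187   45   68 1805]
[362.7 388.5] [354 382  18  14 201]
[ 0.52815231 -0.36557726  0.028     ] [ 0.57765558 -0.37496711  0.016     ] 0.05038593709454816 -0.18745443347934315
tool shift [-6.75298481e-05 -5.62950235e-03  1.68442732e-01]
```

```bash
python3 -m inch '0 -.0045 .03 0 0 .025 1;0 0 .04 0 0 0 1;0 0 .04 0 0 0 1;0 0 .035 0 0 0 1;0 0 .025 0 0 0 1;0 0 .013 0 0 0 1;0 0 .007 0 0 0 1;0 0 .003 0 0 0 1'
python3 -m inch '0 0 0 0 0 0 .4;0 0 0 0 0 0 .4;0 0 0 0 0 0 .4;0 0 0 0 0 0 .4;0 0 0 0 0 0 .4;0 0 0 0 0 0 .4;0 0 0 0 0 0 .4;0 0 0 0 0 0 .4' 40
```

```text
clock: 3.35
eef_pos: [0.5287, -0.3648, 0.0038]
eef_rot: [0.292, 3.127, -0.001]
ft_force: [-0.2, -1.3, 0.7]
grip_width: 0.997
finger_force: 0.0
clock: 4.15
eef_pos: [0.5282, -0.3644, 0.0034]
eef_rot: [-0.291, -3.128, -0.0]
ft_force: [-0.5, -0.8, -0.9]
grip_width: 0.398
finger_force: 0.0
```

Opening 0.4 was reached without contact, so the scale may be nonlinear or the grasp may have missed. I'll close further and look.

```bash
python3 -m inch '0 0 0 0 0 0 .3;0 0 0 0 0 0 .3;0 0 0 0 0 0 .3;0 0 0 0 0 0 .3;0 0 0 0 0 0 .3;0 0 0 0 0 0 .3;0 0 0 0 0 0 .3;0 0 0 0 0 0 .3' 40
python3 - <<'E'
from h import *
a=read_camera("scene");w=read_camera("wrist")
o=np.zeros((480,800,3),np.uint8);o[:,:500]=w[:,70:570];o[:300,500:]=cv2.resize(a[240:360,140:260],(300,300));cv2.imwrite("pics/d.png",o[:,:,::-1])
E
```

```text
clock: 4.95
eef_pos: [0.5283, -0.3644, 0.0034]
eef_rot: [0.291, 3.128, -0.0]
ft_force: [-0.4, 0.1, -0.2]
grip_width: 0.301
finger_force: 0.0
```

View pics/d.png

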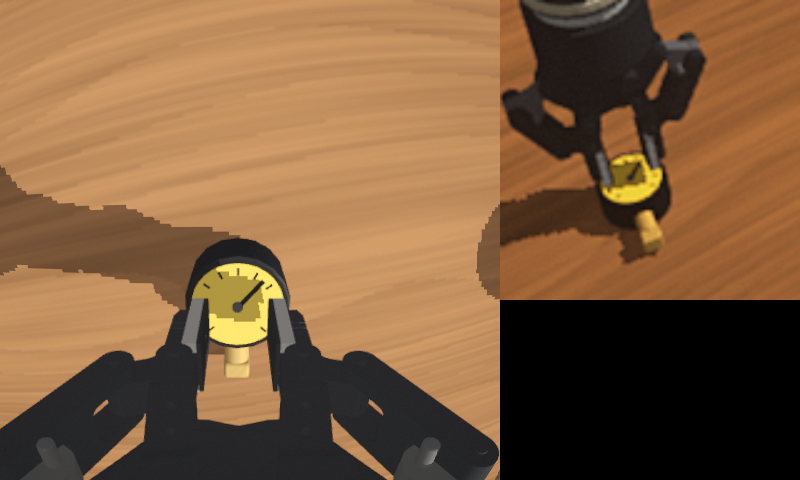

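Run:
```python
from h import *
np.set_printoptions(precision=4,suppress=True)
A,W=cam("scene"),cam("wrist");s=robot.state();R=cv2.Rodrigues(s["eef_rot"])[0]
for p,q in(((183,315),(270,300)),((202,306),(356,300))):
    o1,d1=ray(A,*p);o2,d2=ray(W,*q,True);t=np.linalg.lstsq(np.c_[d1,-d2],o2-o1,rcond=None)[0]
    a,b=o1+t[0]*d1,o2+t[1]*d2;print((a+b)/2,np.linalg.norm(a-b),R.T@((a+b)/2-s["eef_pos"]))
for y in(-.025,-.0125,.0125,.025):
  for z in(0,-.013,-.03):
    X=W[1]@(R@[0,y,z]+s["eef_pos"]-W[2]);th=np.arccos(X[2]/np.linalg.norm(X));u=X[:2]/np.hypot(*X[:2])*th*W[3]+[W[0]["cx"],W[0]["cy"]];print(y,z,u-[70,0])
for c,q in dials(read_camera("wrist"),(20,120,100),(34,255,255),150):print(c-[70,0],q)
```

```text
[ 0.5239 -0.3809  0.0246] 0.004065205883208616 [ 0.0013 -0.017  -0.0212]
[ 0.529  -0.3433  0.0279] 0.00021423409539846506 [ 0.0032  0.0209 -0.0245]
-0.025 0 [192.5962 283.8376]
-0.025 -0.013 [189.659  294.8681]
-0.025 -0.03 [185.2562 311.558 ]
-0.0125 0 [216.2897 284.0141]
-0.0125 -0.013 [214.8709 295.1148]
-0.0125 -0.03 [212.7398 311.9354]
0.0125 0 [264.0126 284.0301]
0.0125 -0.013 [265.6994 295.1242]
0.0125 -0.03 [268.2318 311.9313]
0.025 0 [287.6527 283.87  ]
0.025 -0.013 [290.8469 294.8875]
0.025 -0.03 [295.6325 311.5512]
[237.6 308. ] [ 262  263   92  115 5603]
[558.3 305.1] [616 279  24  45 740]
```

The pads sit at the dial surface, with the tips about 24 mm behind the nominal TCP, so they closed just above the gauge without touching it. I'll open and go lower in small steps, watching the force.

```bash
python3 -m inch '0 0 -.01 0 0 0 1;0 0 0 0 0 0 1;0 0 0 0 0 0 1;0 0 0 0 0 0 1;0 0 0 0 0 0 1;0 0 0 0 0 0 1;0 0 0 0 0 0 1;0 0 0 0 0 0 1'
python3 - <<'E'
from h import *
a=read_camera("scene");w=read_camera("wrist");s=read_camera("side")
o=np.zeros((600,800,3),np.uint8);o[:480,:500]=w[:,70:570];o[:300,500:]=cv2.resize(a[240:360,140:260],(300,300));o[300:,500:]=cv2.resize(s[80:200,260:380],(300,300));cv2.imwrite("pics/e.png",o[:,:,::-1])
for c,q in dials(a):print(c,q)
E
```

```text
clock: 5.9
eef_pos: [0.5282, -0.3644, 0.0133]
eef_rot: [-0.291, -3.128, -0.0]
ft_force: [-0.2, -0.8, 0.7]
grip_width: 1.0
finger_force: 0.0
[300.2 265.8] [282 253  37  27 776]
[192.9 314.3] [180 305  25  16 208]
```

View pics/e.png

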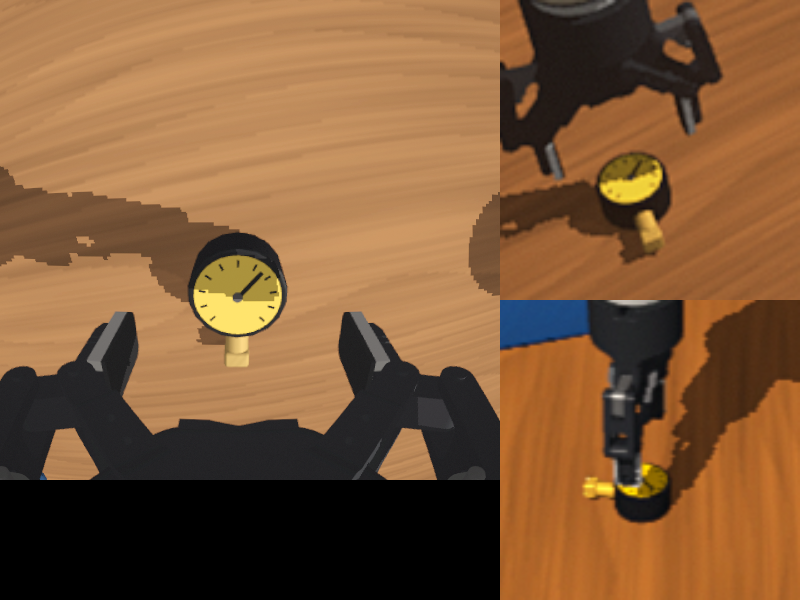

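The view confirms it: the open tips are well above the gauge, which is centred between them. I'll measure the tip height by triangulation.

```bash
python3 - <<'E'
from h import *
A,W=cam("scene"),cam("wrist");s=robot.state();R=cv2.Rodrigues(s["eef_rot"])[0]
for p,q in(((163,310.5),(202,313)),((216,292),(414,313))):
    o1,d1=ray(A,*p);o2,d2=ray(W,*q,True);t=np.linalg.lstsq(np.c_[d1,-d2],o2-o1,rcond=None)[0]
    a,b=o1+t[0]*d1,o2+t[1]*d2;print((a+b)/2,np.linalg.norm(a-b),R.T@((a+b)/2-s["eef_pos"]))
E
python3 -m inch '0 0 .012 0 0 0 1;0 0 .006 0 0 0 1;0 0 .003 0 0 0 1;0 0 .002 0 0 0 1;0 0 .002 0 0 0 1;0 0 .001 0 0 0 1;0 0 .001 0 0 0 1;0 0 0 0 0 0 1'
```

```text
[ 0.51671656 -0.40910885  0.05176451] 0.0028416032985009378 [ 0.00308735 -0.04606728 -0.03841832]
[ 0.53433165 -0.316817    0.05089265] 0.004576452094341764 [ 0.00282149  0.04789014 -0.03754094]
clock: 6.85
eef_pos: [0.5283, -0.3645, -0.0136]
eef_rot: [0.292, 3.128, -0.0]
ft_force: [-0.6, 0.5, 0.3]
grip_width: 0.996
finger_force: 0.0
```

```bash
python3 -m inch '0 0 .003 0 0 0 1;0 0 .002 0 0 0 1;0 0 .002 0 0 0 1;0 0 .001 0 0 0 1;0 0 0 0 0 0 .7;0 0 0 0 0 0 .7;0 0 0 0 0 0 .7;0 0 0 0 0 0 .7'
python3 -m inch '0 0 0 0 0 0 .45;0 0 0 0 0 0 .45;0 0 0 0 0 0 .45;0 0 0 0 0 0 .45;0 0 0 0 0 0 .45;0 0 0 0 0 0 .45;0 0 0 0 0 0 .45;0 0 0 0 0 0 .45' 40
```

```text
clock: 7.65
eef_pos: [0.5283, -0.3645, -0.0215]
eef_rot: [0.291, 3.128, -0.0]
ft_force: [0.2, -0.4, 0.3]
grip_width: 0.7
finger_force: 0.0
clock: 8.45
eef_pos: [0.5287, -0.3648, -0.021]
eef_rot: [0.291, 3.127, -0.001]
ft_force: [-0.1, 0.2, 4.7]
grip_width: 0.561
finger_force: 41.9
```

Gripped (42 N at opening 0.56). I'll lift it and look.

```bash
python3 -m inch '0 0 -.005 0 0 0 .45;0 0 -.01 0 0 0 .45;0 0 -.02 0 0 0 .45;0 0 -.03 0 0 0 .45;0 0 -.03 0 0 0 .45;0 0 -.025 0 0 0 .45;0 0 -.02 0 0 0 .45;0 0 0 0 0 0 .45'
python3 - <<'E'
from h import *
a=read_camera("scene");w=read_camera("wrist");s=read_camera("side")
o=np.zeros((600,800,3),np.uint8);o[:480,:500]=w[:,70:570];o[:300,500:]=cv2.resize(a[180:330,120:270],(300,300));o[300:,500:]=cv2.resize(s[60:210,240:390],(300,300));cv2.imwrite("pics/f.png",o[:,:,::-1])
E
```

```text
clock: 9.25
eef_pos: [0.53, -0.3658, 0.1226]
eef_rot: [0.291, 3.123, -0.006]
ft_force: [0.7, 0.6, -0.5]
grip_width: 0.56
finger_force: 41.5
```

View pics/f.png

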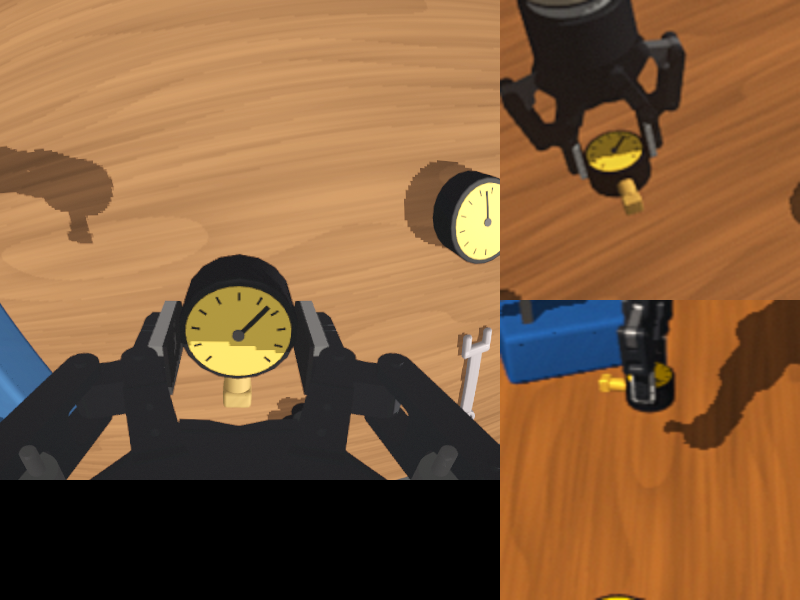

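The gauge hangs level between the pads, dial up. Now over the case.

```bash
python3 -m inch '.002 .015 0 0 0 0 .45;.004 .03 0 0 0 0 .45;.0065 .04 0 0 0 0 .45;.0065 .04 0 0 0 0 .45;.0065 .04 0 0 0 0 .45;.0065 .04 0 0 0 0 .45;.0065 .04 0 0 0 0 .45;.0065 .04 0 0 0 0 .45'
python3 -m inch '.0065 .04 0 0 0 0 .45;.0065 .04 0 0 0 0 .45;.0065 .04 0 0 0 0 .45;.0065 .04 0 0 0 0 .45;.003 .03 0 0 0 0 .45;.001 .01 0 0 0 -.03 .45;0 0 0 0 0 -.025 .45;0 0 0 0 0 0 .45'
python3 - <<'E'
from h import *
a=read_camera("scene");w=read_camera("wrist");s=read_camera("side")
o=np.zeros((600,800,3),np.uint8);o[:360,:480]=cv2.resize(w,(480,360));o[:300,480:]=cv2.resize(a[60:280,320:560],(320,300));o[300:,480:]=cv2.resize(s[200:440,140:400],(320,300));cv2.imwrite("pics/g.png",o[:,:,::-1])
cv2.imwrite("pics/gw.png",w[:,:,::-1])
E
```

```text
clock: 10.2
eef_pos: [0.5351, -0.0732, 0.1166]
eef_rot: [-0.291, -3.125, -0.002]
ft_force: [0.7, 0.5, -0.9]
grip_width: 0.56
finger_force: 41.6
clock: 11.0
eef_pos: [0.5434, 0.1256, 0.1175]
eef_rot: [-0.204, -3.133, 0.001]
ft_force: [-0.3, -0.5, -1.8]
grip_width: 0.566
finger_force: 41.6
```

View pics/g.png

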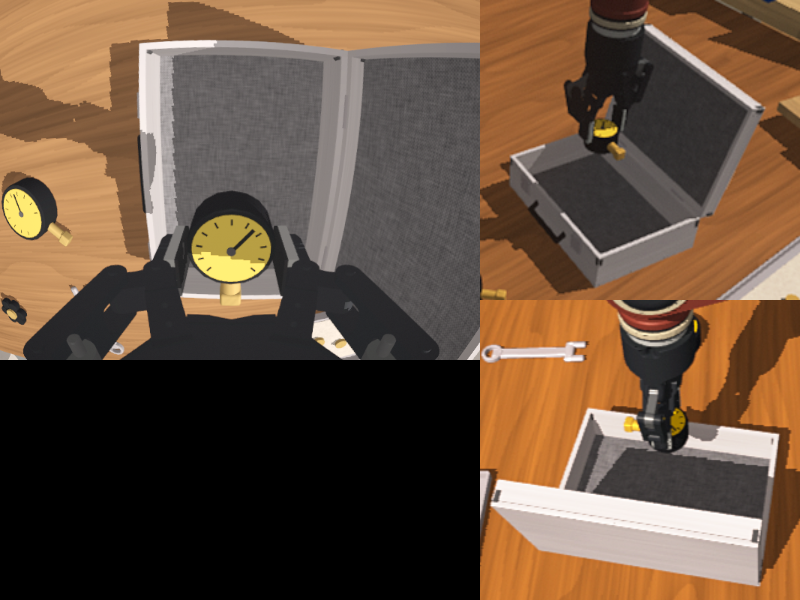

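Run:
```python
from h import *
W=cam("wrist")
for p in((187,58.5),(457,69),(198,395)):print(plane(W,*p,.06,True))
s=robot.state();d=plane(W,307,331,s["eef_pos"][2]+.0215+.028,True);R=cv2.Rodrigues(s["eef_rot"])[0]
print(s["eef_pos"],R.round(3),"dial",d)
c=np.array([.547,.135]);y=-.132;Q=np.array([[np.cos(y),-np.sin(y)],[np.sin(y),np.cos(y)]]);print("in case",Q.T@(d[:2]-c))
```

```text
[0.40763005 0.064052   0.06      ]
[0.43533831 0.23567699 0.06      ]
[0.66482987 0.01240584 0.06      ]
[0.54400684 0.12490663 0.11812066] [[-0.991  0.132 -0.   ]
 [ 0.132  0.991 -0.   ]
 [ 0.    -0.    -1.   ]] dial [0.54165305 0.12370121 0.16762066]
in case [-0.00381332 -0.01190425]
```

The case pose agrees in the wrist view, and the gauge is about 12 mm from the case centre. I'll lower it gently.

```bash
python3 -m inch '0 0 .015 0 0 0 .45;0 0 .025 0 0 0 .45;0 0 .025 0 0 0 .45;0 0 .02 0 0 0 .45;0 0 .015 0 0 0 .45;0 0 .01 0 0 0 .45;0 0 .005 0 0 0 .45;0 0 .004 0 0 0 .45'
python3 -m inch '0 0 .002 0 0 0 .45;0 0 .002 0 0 0 .45;0 0 .002 0 0 0 .45;0 0 .001 0 0 0 .45;0 0 .001 0 0 0 .45;0 0 .0005 0 0 0 .45;0 0 0 0 0 0 .45;0 0 0 0 0 0 .45'
```

```text
clock: 11.95
eef_pos: [0.5447, 0.126, -0.0005]
eef_rot: [0.206, 3.134, 0.0]
ft_force: [-0.2, -0.6, -1.6]
grip_width: 0.564
finger_force: 41.6
clock: 12.75
eef_pos: [0.5442, 0.1261, -0.009]
eef_rot: [0.205, 3.135, 0.0]
ft_force: [1.0, 0.2, -1.2]
grip_width: 0.56
finger_force: 41.6
```

```bash
python3 -m inch '0 0 .0005 0 0 0 .45;0 0 .0005 0 0 0 .45;0 0 .0005 0 0 0 .45;0 0 .0005 0 0 0 .45;0 0 0 0 0 0 .45;0 0 0 0 0 0 .45;0 0 0 0 0 0 .45;0 0 0 0 0 0 .45'
```

```text
clock: 13.55
eef_pos: [0.5441, 0.1261, -0.011]
eef_rot: [-0.205, -3.135, 0.0]
ft_force: [-1.1, -0.0, 0.7]
grip_width: 0.563
finger_force: 41.9
```

```bash
python3 -m inch '0 0 .0005 0 0 0 .45;0 0 .0005 0 0 0 .45;0 0 0 0 0 0 .45;0 0 0 0 0 0 .45;0 0 0 0 0 0 .45;0 0 0 0 0 0 .45;0 0 0 0 0 0 .45;0 0 0 0 0 0 .45'
```

```text
clock: 14.35
eef_pos: [0.5441, 0.1261, -0.011]
eef_rot: [-0.205, -3.134, 0.0]
ft_force: [-5.2, -0.2, 7.9]
grip_width: 0.562
finger_force: 42.5
```

On the floor (8 N). I'll ease up slightly, open, and lift out straight.

```bash
python3 -m inch '0 0 -.0005 0 0 0 .45;0 0 0 0 0 0 .6;0 0 0 0 0 0 .65;0 0 0 0 0 0 .75;0 0 0 0 0 0 .8;0 0 0 0 0 0 .8;0 0 0 0 0 0 .8;0 0 0 0 0 0 .8'
python3 -m inch '0 0 -.01 0 0 0 .8;0 0 -.02 0 0 0 .8;0 0 -.03 0 0 0 .8;0 0 -.04 0 0 0 .8;0 0 -.04 0 0 0 .8;0 0 -.04 0 0 0 0;0 0 -.04 0 0 0 0;0 0 -.03 0 0 0 0'
python3 - <<'E'
from h import *
w=read_camera("wrist");W=cam("wrist");cv2.imwrite("pics/i.png",w[:,:,::-1])
for c,q in dials(w,(20,120,100),(34,255,255),150):print(c,q,plane(W,*c,.038,True))
E
```

```text
clock: 15.15
eef_pos: [0.5442, 0.1261, -0.0116]
eef_rot: [0.205, 3.135, -0.0]
ft_force: [0.2, -0.1, -0.0]
grip_width: 0.801
finger_force: 0.0
clock: 15.95
eef_pos: [0.5448, 0.1262, 0.2427]
eef_rot: [0.205, 3.131, 0.001]
ft_force: [0.5, -0.7, 0.3]
grip_width: 0.294
finger_force: 0.0
[307.6 199.6] [ 287  180   42   40 1340] [0.5491544  0.12519224 0.038     ]
[ 87.7 241.9] [  65  215   46   54 1925] [ 0.56039146 -0.15292634  0.038     ]
[127.4 264.6] [115 253  25  24 249] [ 0.59660591 -0.10340159  0.038     ]
```

View pics/i.png

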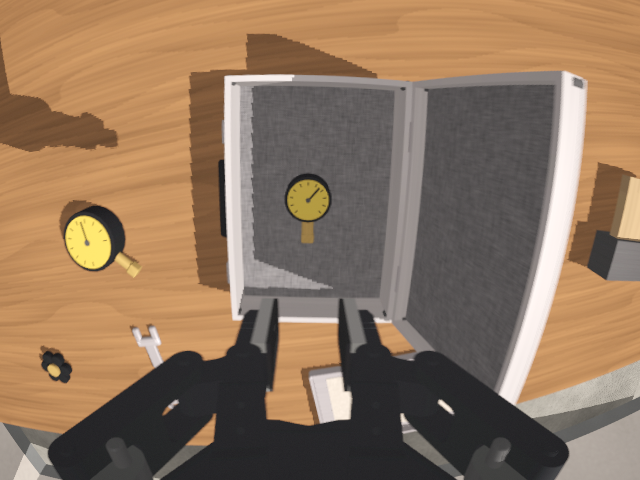

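The gauge is in the case, dial up at (308, 200) px, about 10 mm from the centre. The lid's free edge runs from about (562, 73) on the inner side to (584, 82) on the outer side. I'll work out the push start from those.

Run:
```python
from h import *
W=cam("wrist");c=np.array([.547,.135]);y=-.132;Q=np.array([[np.cos(y),-np.sin(y)],[np.sin(y),np.cos(y)]])
for p,z in(((562,73),.232),((584,82),.225),((547,250),.232),((569,250),.225)):
    d=plane(W,*p,z,True);print(d,Q.T@(d[:2]-c))
print(robot.state()["eef_pos"],Q.T@(robot.state()["eef_pos"][:2]-c))
```

```text
[0.44377789 0.29107602 0.232     ] [-0.1228664   0.14113248]
[0.44773231 0.31591418 0.225     ] [-0.12221551  0.16627502]
[0.5550535  0.27972825 0.232     ] [-0.01106526  0.14452918]
[0.56127769 0.30551574 0.225     ] [-0.00828929  0.17091155]
[0.54724528 0.12641994 0.24852262] [ 0.00137243 -0.00847313]
```

```bash
python3 -m inch '0 0 -.02 0 0 0 0;0 0 -.015 0 0 0 0;0 .03 0 0 0 0 0;0 .04 0 0 0 0 0;0 .04 0 0 0 0 0;0 .04 0 0 0 0 0;0 .04 0 0 0 0 0;0 .0335 0 0 0 0 0'
python3 -m inch '0 0 .02 0 0 0 0;0 0 .03 0 0 0 0;0 0 .03 0 0 0 0;0 0 .015 0 0 0 0;0 0 .005 0 0 0 0;0 0 0 0 0 0 0;0 0 0 0 0 0 0;0 0 0 0 0 0 0'
python3 - <<'E'
from h import *
s=read_camera("side");a=read_camera("scene");o=np.zeros((480,800,3),np.uint8)
o[:,:400]=s[:,60:460];o[:,400:]=a[:480,240:640];cv2.imwrite("pics/j.png",o[:,:,::-1])
E
```

```text
clock: 16.8
eef_pos: [0.5731, 0.3497, 0.2734]
eef_rot: [-0.204, -3.135, -0.0]
ft_force: [0.5, -0.6, -0.3]
grip_width: 0.003
finger_force: 0.0
clock: 17.6
eef_pos: [0.5744, 0.3481, 0.1757]
eef_rot: [0.205, 3.132, 0.003]
ft_force: [0.1, -0.1, 0.2]
grip_width: -0.0
finger_force: 0.0
```

View pics/j.png

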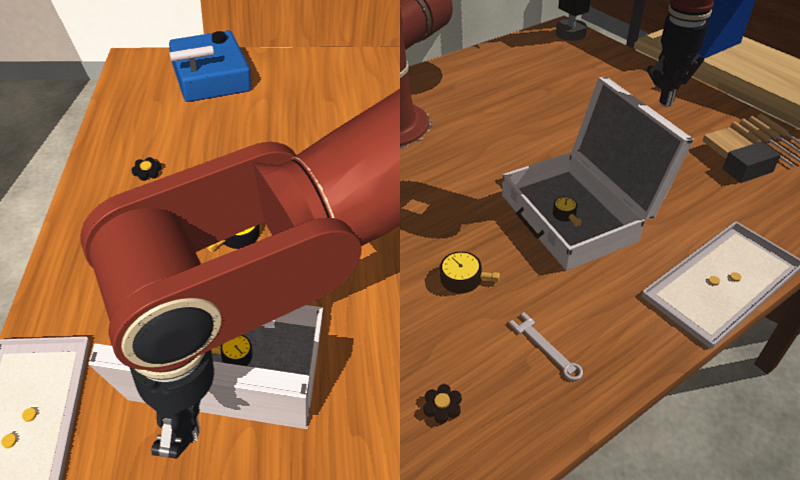

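Run:
```python
from h import *
A,B=cam("scene"),cam("side")
print(tri(A,(508,103),B,(224,453)),tri(A,(508,103),B,(232,453)))
```

```text
(array([0.58781249, 0.36328258, 0.21169632]), np.float64(0.028853019704159308)) (array([0.58260987, 0.3643603 , 0.20972074]), np.float64(0.021316064873501718))
```

The finger tip is behind the lid, about 20 mm below its top edge. I'll push the lid over along the arc of its swing.

```bash
python3 -m inch '0 -.011 -.0005 0 0 0 0;0 -.011 -.0005 0 0 0 0;0 -.011 -.0005 0 0 0 0;0 -.011 -.0005 0 0 0 0;0 -.011 -.0005 0 0 0 0;0 -.011 -.0005 0 0 0 0;0 -.011 -.0005 0 0 0 0;0 -.011 -.0005 0 0 0 0'
python3 -m inch '0 -.0055 -.0013 0 0 0 0;0 -.0055 -.0013 0 0 0 0;0 -.0055 -.0013 0 0 0 0;0 -.0055 -.0013 0 0 0 0;0 -.0055 -.0013 0 0 0 0;0 -.0055 -.0013 0 0 0 0;0 -.0055 -.0013 0 0 0 0;0 -.0055 -.0013 0 0 0 0'
python3 - <<'E'
from h import *
a=read_camera("scene");cv2.imwrite("pics/k.png",a[:,:,::-1])
m=cv2.inRange(cv2.cvtColor(a,cv2.COLOR_RGB2HSV),np.array((0,0,150)),np.array((180,50,255)));r=m[40:280,330:560];ys,xs=np.nonzero(r);print(xs.min()+330,xs.max()+330,ys.min()+40,ys.max()+40)
E
```

```text
clock: 18.5
eef_pos: [0.5618, 0.2596, 0.1777]
eef_rot: [0.205, 3.135, 0.0]
ft_force: [-0.0, 3.5, 1.9]
grip_width: -0.0
finger_force: 1.4
clock: 19.3
eef_pos: [0.5561, 0.2164, 0.188]
eef_rot: [0.205, 3.135, 0.0]
ft_force: [0.5, 2.2, -0.5]
grip_width: 0.001
finger_force: 0.9
399 559 83 279
```

The lid is pushing back with 2 to 3.5 N, so it is moving. Continuing over the arc.

```bash
python3 -m inch '0 -.006 0 0 0 0 0;0 -.006 0 0 0 0 0;0 -.006 .0005 0 0 0 0;0 -.006 .0005 0 0 0 0;0 -.006 .001 0 0 0 0;0 -.006 .001 0 0 0 0;0 -.006 .0015 0 0 0 0;0 -.006 .002 0 0 0 0'
python3 -m inch '0 -.005 .0025 0 0 0 0;0 -.005 .0025 0 0 0 0;0 -.005 .003 0 0 0 0;0 -.005 .003 0 0 0 0;0 -.005 .0035 0 0 0 0;0 -.005 .004 0 0 0 0;0 -.005 .004 0 0 0 0;0 -.005 .004 0 0 0 0'
```

```text
clock: 20.15
eef_pos: [0.5498, 0.1686, 0.1812]
eef_rot: [0.205, 3.135, -0.0]
ft_force: [-0.3, 0.6, -0.4]
grip_width: 0.001
finger_force: 0.8
clock: 20.95
eef_pos: [0.5446, 0.129, 0.1544]
eef_rot: [0.205, 3.135, -0.0]
ft_force: [0.6, 0.9, 2.5]
grip_width: -0.003
finger_force: 0.8
```

```bash
python3 -m inch '0 -.0045 .0045 0 0 0 0;0 -.0045 .0045 0 0 0 0;0 -.004 .0045 0 0 0 0;0 -.004 .005 0 0 0 0;0 -.004 .005 0 0 0 0;0 -.004 .005 0 0 0 0;0 -.003 .005 0 0 0 0;0 -.003 .005 0 0 0 0'
python3 -m inch '0 -.002 .005 0 0 0 0;0 -.002 .005 0 0 0 0;0 -.002 .005 0 0 0 0;0 -.002 .005 0 0 0 0;0 -.0015 .004 0 0 0 0;0 -.0015 .004 0 0 0 0;0 -.001 .004 0 0 0 0;0 -.001 .004 0 0 0 0'
```

```text
clock: 21.75
eef_pos: [0.5405, 0.0985, 0.1158]
eef_rot: [-0.205, -3.135, 0.0]
ft_force: [-0.7, -0.5, 2.0]
grip_width: 0.001
finger_force: 0.7
clock: 22.55
eef_pos: [0.5389, 0.0858, 0.08]
eef_rot: [0.205, 3.135, -0.0]
ft_force: [-0.3, -0.7, 1.4]
grip_width: 0.001
finger_force: 0.6
```

Now straight down in small steps until the lid seats.

```bash
python3 -m inch '0 -.001 .002 0 0 0 0;0 0 .002 0 0 0 0;0 0 .002 0 0 0 0;0 0 .002 0 0 0 0;0 0 .0015 0 0 0 0;0 0 .0015 0 0 0 0;0 0 .001 0 0 0 0;0 0 .001 0 0 0 0'
```

```text
clock: 23.35
eef_pos: [0.5387, 0.0849, 0.0672]
eef_rot: [-0.205, -3.135, 0.0]
ft_force: [-0.1, -0.5, 1.6]
grip_width: 0.001
finger_force: 0.5
```

```bash
python3 -m inch '0 0 .0008 0 0 0 0;0 0 .0008 0 0 0 0;0 0 .0008 0 0 0 0;0 0 .0008 0 0 0 0;0 0 .0008 0 0 0 0;0 0 0 0 0 0 0;0 0 0 0 0 0 0;0 0 0 0 0 0 0'
```

```text
clock: 24.15
eef_pos: [0.5386, 0.085, 0.0631]
eef_rot: [-0.205, -3.135, -0.0]
ft_force: [-0.3, 0.5, -0.3]
grip_width: 0.003
finger_force: 0.1
```

```bash
python3 -m inch '0 0 .0006 0 0 0 0;0 0 .0006 0 0 0 0;0 0 .0006 0 0 0 0;0 0 .0006 0 0 0 0;0 0 .0006 0 0 0 0;0 0 0 0 0 0 0;0 0 0 0 0 0 0;0 0 0 0 0 0 0'
```

```text
clock: 24.95
eef_pos: [0.5387, 0.085, 0.0602]
eef_rot: [-0.205, -3.135, -0.0]
ft_force: [-0.1, -0.1, -0.1]
grip_width: 0.003
finger_force: 0.1
```

```bash
python3 -m inch '0 0 .0005 0 0 0 0;0 0 .0005 0 0 0 0;0 0 .0005 0 0 0 0;0 0 .0005 0 0 0 0;0 0 .0005 0 0 0 0;0 0 .0005 0 0 0 0;0 0 0 0 0 0 0;0 0 0 0 0 0 0'
python3 - <<'E'
from h import *
A,B=cam("scene"),cam("side");c=np.array([.547,.135]);y=-.132;Q=np.array([[np.cos(y),-np.sin(y)],[np.sin(y),np.cos(y)]])
a=read_camera("scene");s=read_camera("side")
o=np.zeros((600,800,3),np.uint8);o[:480,:400]=cv2.resize(a[90:306,320:500],(400,480));o[:480,400:]=cv2.resize(s[220:460,160:360],(400,480));cv2.imwrite("pics/l.png",o[:,:,::-1])
# where the shut lid's -y outer corners (top z=.086, bottom z=.06) should project
for x in(-.13,.13):
  for z in(.086,.06):
    P=np.r_[Q@[x,-.09]+c,z];out=[]
    for C in(A,B):
        X=C[1]@(P-C[2]);out.append((X[:2]/X[2]*C[3]+[C[0]["cx"],C[0]["cy"]]).round(1))
    print(x,z,*out)
E
```

```text
clock: 25.75
eef_pos: [0.5387, 0.085, 0.0572]
eef_rot: [-0.205, -3.135, -0.0]
ft_force: [0.3, -0.1, -0.2]
grip_width: -0.0
finger_force: 0.2
-0.13 0.086 [341.3 164.5] [384.2 296. ]
-0.13 0.06 [341.  174.2] [383.3 305.7]
0.13 0.086 [411.8 238.9] [225.3 277.7]
0.13 0.06 [410.3 248.8] [227.4 287.4]
```

My picture budget is used up, so I'll judge by force and masks. I'll press on until the force rises.

```bash
python3 -m inch '0 0 .0005 0 0 0 0;0 0 .0005 0 0 0 0;0 0 .0005 0 0 0 0;0 0 .0005 0 0 0 0;0 0 .0005 0 0 0 0;0 0 .0005 0 0 0 0;0 0 0 0 0 0 0;0 0 0 0 0 0 0'
python3 -m inch '0 0 .0004 0 0 0 0;0 0 .0004 0 0 0 0;0 0 .0004 0 0 0 0;0 0 .0004 0 0 0 0;0 0 0 0 0 0 0;0 0 0 0 0 0 0;0 0 0 0 0 0 0;0 0 0 0 0 0 0'
python3 - <<'E'
from h import *
a=read_camera("scene");b=read_camera("side")
# vertical profile of brightness in scene across the case's front (-y) face at mid, columns near x'=-.1
for n,im,u,v0,v1 in(("scene",a,352,160,215),("scene",a,400,215,275),("side",b,370,280,315),("side",b,240,262,300)):
    print(n,u,v0,cv2.cvtColor(im,cv2.COLOR_RGB2GRAY)[v0:v1,u].tolist())
E
```

```text
clock: 26.65
eef_pos: [0.5387, 0.085, 0.0542]
eef_rot: [-0.205, -3.135, -0.0]
ft_force: [-0.2, -0.6, 0.5]
grip_width: -0.005
finger_force: 0.2
clock: 27.45
eef_pos: [0.5387, 0.085, 0.0526]
eef_rot: [-0.205, -3.135, -0.0]
ft_force: [0.4, 0.2, 0.7]
grip_width: 0.001
finger_force: 0.1
scene 352 160 [113, 161, 188, 184, 182, 182, 181, 180, 180, 180, 183, 184, 196, 189, 114, 70, 76, 82, 82, 84, 84, 84, 83, 85, 89, 87, 85, 78, 78, 75, 70, 68, 68, 72, 71, 70, 71, 70, 72, 78, 85, 84, 83, 85, 85, 81, 84, 67, 57, 51, 54, 55, 54, 52, 48]
scene 400 215 [188, 189, 189, 187, 187, 187, 189, 189, 188, 192, 197, 177, 117, 74, 80, 84, 85, 84, 86, 85, 84, 85, 86, 88, 87, 85, 82, 83, 85, 84, 84, 85, 86, 86, 84, 84, 82, 84, 84, 83, 84, 82, 84, 85, 82, 82, 81, 80, 75, 61, 47, 47, 51, 53, 52, 50, 68, 99, 111, 108]
side 370 280 [123, 122, 123, 126, 128, 127, 129, 131, 133, 64, 56, 58, 60, 56, 54, 108, 227, 221, 220, 214, 217, 216, 217, 218, 219, 218, 218, 220, 219, 220, 220, 216, 217, 219, 218]
side 240 262 [129, 129, 129, 128, 129, 130, 129, 130, 131, 132, 131, 132, 130, 133, 133, 133, 168, 226, 223, 221, 218, 219, 217, 220, 217, 223, 219, 217, 220, 216, 219, 219, 218, 220, 218, 220, 219, 214]
```

The masks put the lid within a few mm of shut. I'll keep pressing for a firm stop.

```bash
python3 -m inch '0 0 .0005 0 0 0 0;0 0 .0005 0 0 0 0;0 0 .0005 0 0 0 0;0 0 .0005 0 0 0 0;0 0 0 0 0 0 0;0 0 0 0 0 0 0;0 0 0 0 0 0 0;0 0 0 0 0 0 0'
```

```text
clock: 28.35
eef_pos: [0.5388, 0.0848, 0.0511]
eef_rot: [0.205, 3.135, -0.0]
ft_force: [-2.2, -2.1, 4.7]
grip_width: 0.001
finger_force: 2.6
```

```bash
python3 -m inch '0 0 .0004 0 0 0 0;0 0 .0004 0 0 0 0;0 0 .0004 0 0 0 0;0 0 0 0 0 0 0;0 0 0 0 0 0 0;0 0 0 0 0 0 0;0 0 0 0 0 0 0;0 0 0 0 0 0 0'
```

```text
clock: 29.15
eef_pos: [0.5388, 0.0849, 0.051]
eef_rot: [-0.205, -3.134, 0.001]
ft_force: [-5.6, -1.9, 12.2]
grip_width: -0.002
finger_force: 5.6
```

A firm stop: the position holds while the force climbs to 12 N. I'll lift off and measure the lid's front corners from both views.

```bash
python3 -m inch '0 0 -.002 0 0 0 0;0 0 -.01 0 0 0 0;0 0 -.03 0 0 0 0;0 0 -.04 0 0 0 0;0 -.02 -.04 0 0 0 0;0 -.04 -.04 0 0 0 0;0 -.04 0 0 0 0 0;0 -.04 0 0 0 0 0'
python3 -m inch '0 -.04 0 0 0 0 0;0 -.04 0 0 0 0 0;0 -.04 0 0 0 0 0;0 -.03 0 0 0 0 0;0 0 0 0 0 0 0;0 0 0 0 0 0 0;0 0 0 0 0 0 0;0 0 0 0 0 0 0'
python3 - <<'E'
from h import *
A,B=cam("scene"),cam("side");c=np.array([.547,.135]);y=-.132;Q=np.array([[np.cos(y),-np.sin(y)],[np.sin(y),np.cos(y)]])
a=read_camera("scene");s=read_camera("side");w=read_camera("wrist")
for n,im,C in(("scene",a,A),("side",s,B)):
    h=cv2.cvtColor(im,cv2.COLOR_RGB2HSV);m=cv2.inRange(h,np.array((0,0,150)),np.array((180,45,255)))
    x0,y0,x1,y1=(330,60,560,290) if n=="scene" else (150,230,410,470)
    r=np.zeros_like(m);r[y0:y1,x0:x1]=m[y0:y1,x0:x1];r=cv2.morphologyEx(r,cv2.MORPH_OPEN,np.ones((3,3)))
    k=max(cv2.findContours(r,0,2)[0],key=cv2.contourArea);q=cv2.approxPolyDP(cv2.convexHull(k),4,True)[:,0]
    print(n,q.tolist())
    for x in(-.13,.13):
      for yy in(-.09,.09):
        P=np.r_[Q@[x,yy]+c,.086];X=C[1]@(P-C[2]);print("  expect",x,yy,(X[:2]/X[2]*C[3]+[C[0]["cx"],C[0]["cy"]]).round(1))
    for cc,q in dials(im):print("dial",cc)
E
```

```text
clock: 29.95
eef_pos: [0.522, -0.0505, 0.2094]
eef_rot: [0.203, 3.13, -0.001]
ft_force: [0.6, -0.3, -1.0]
grip_width: -0.0
finger_force: 0.0
clock: 30.75
eef_pos: [0.5018, -0.1969, 0.2069]
eef_rot: [0.203, 3.135, 0.0]
ft_force: [0.1, -1.0, -1.0]
grip_width: 0.002
finger_force: 0.0
scene [[345, 164], [413, 143], [485, 210], [410, 238]]
  expect -0.13 -0.09 [341.3 164.5]
  expect -0.13 0.09 [410.4 141.3]
  expect 0.13 -0.09 [411.8 238.9]
  expect 0.13 0.09 [487.4 208. ]
dial [300.1 265.8]
side [[225, 278], [382, 298], [366, 427], [200, 401], [191, 370]]
  expect -0.13 -0.09 [384.2 296. ]
  expect -0.13 0.09 [372.5 400.1]
  expect 0.13 -0.09 [225.3 277.7]
  expect 0.13 0.09 [191.5 375.3]
dial [297.6 221.4]
```

Run:
```python
from h import *
A,B=cam("scene"),cam("side")
print(tri(A,(411,238),B,(225,277.5)),tri(A,(343,164),B,(383.5,297)))
print(robot.state()["ft_force"])
```

```text
(array([0.66330493, 0.02855342, 0.08717918]), np.float64(0.002280042751769719)) (array([0.40780038, 0.06596164, 0.08711814]), np.float64(0.0006550510455252845))
[-0.62913025  0.44457254  0.53743684]
```

The lid's front edge measures 87 mm high, against 86 mm when shut. The big gauge hasn't moved (its dial is at the same pixels), and the robot is clear of everything.

```bash
python3 -c "
from cell import robot
print(robot.hand_in())"
```

```text
the job is handed in; nothing more can be done
None
```

The smaller gauge is in the case, dial up, with the lid shut; the larger gauge was left untouched, and I handed the job in at about 31 s of the 48 s allowed.

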